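Seat a power module in the test nest and hold the enabling switch half-way

TASK

Pick up the circuit board with the single tall transformer by its transformer, with a light grip (about 30 N; it cracks at twice that), and lower it gently, without dropping it, flat into the pocket of the test nest with its terminal block towards the nest's raised contact head; let go of it. Then, and not before, press the sprung mushroom cap of the enabling switch down half-way, until its top is level with the tops of the two steel posts beside it, never bottoming it, and keep it there: the program finishes while still holding the cap pressed. Leave everything else on the bench where it is.

Things in the scene. Friction and masses are not known exactly. Their poses are not given: they have to be found in the camera images.
- module: the module: loose green circuit board 60 x 50 x 4 mm (x, y, z) with one blue transformer in its middle, 32 (x) x 30 (y) mm, its top 34 mm above the board's underside. The board is bare on the two y sides of the transformer: grip it there, across y. 0.1 to 0.2 kg. Origin: centre of the underside, z up. More than 60 N from a finger pad, or from the nest when set down, cracks it
- module_terminals (a point): middle of the top of the module's grey terminal block (9 x 36 mm) along its +x edge: 24.5 mm along +x and 15 mm up from the module's origin. Along the -x edge stand two black capacitors, 10 mm across, tops 17 mm above the underside
- nest: test nest, fixed to the bench: black block 110 (x) x 96 (y) x 22 mm with an aluminium-rimmed pocket on top, and a grey contact head 11 x 60 mm, its top 40 mm above the bench, centred 48.5 mm along +x. Origin: centre of the underside, z up
- nest_seat (a point): middle of the nest's pocket floor, 22 mm above the bench, axes as the nest's (x to the contact head). The pocket is 65 (x) x 55 (y) mm: 2.5 mm of play each side of the board; its rim is upright for 5 mm, then flares out to 11 mm above the floor. Seated: the module's origin lies here, its axes along these
- switchbox: enabling switch box, fixed to the bench: pale grey, 76 (x) x 124 (y) x 50 mm tall; two steel posts of 12 mm across stand on it at y = +49 and -49 mm, tops 76 mm above the bench. The mushroom cap is in its middle. Origin: centre of the underside, z up
- cap_top (a point): middle of the top of the black mushroom cap, 46 mm across; 88 mm above the bench when not pressed; moves down with the cap
- cap (a joint): how far the cap is pressed, in m: 0 free, 0.012 half-way (top level with the posts), 0.024 bottomed; a spring pushes it back with 2 N at the start of the travel, rising by 0.5 N per mm (8 N half-way, 14 N at the bottom)
- relay_board: a bystander: small green circuit board 66 x 46 mm with two low blue relays, 20 mm tall; origin under its centre
- tape_roll: a bystander: white roll of tape lying flat, 84 mm across, 18 mm tall; origin under its centre
- jar: a bystander: white jar with a blue lid, 66 mm across, 83 mm tall; origin under its centre
- solder_reel: a bystander: white reel standing on its flange, 54 mm across, 38 mm tall; origin under its centre
- pliers: a bystander: small pliers lying flat, 120 mm long, 13 mm tall, along their x axis; origin near their middle
- phone: a bystander: black phone lying flat, 150 x 80 x 7 mm; origin under its centre
- screw_tray: a bystander: clear open tray 90 x 70 x 22 mm; origin under its centre
Mind the look-alikes: they are no part of the job. Several things have the shape of the nest; the one meant has the colours described above. What is shaped like the module but pink is not meant.

How it is judged:
By the outcome, as a careful person would: the job done as asked, in the order asked, and still so for the second after the job is handed in, while the arm keeps its last pose, push and grip.
It also fails if it takes over 58 s, if anything falls off the work surface, if the arm or the gripper's body presses on something with over 40 N, if the wrist force passes 120 N, or if a joint passes its speed limit or range.

ROBOT

A 6-joint arm with a two-finger parallel gripper is mounted at the origin on the work surface. World frame = base frame: x ahead of the robot, y to its left, z up, the work surface at z = 0. Lengths are in m, angles in rad, forces in N, time in s.
With the tool pointing down it reaches from about 0.275 to 0.75 m from the base axis. Payload 10.2 kg.
Tool frame: the origin (TCP) lies between the finger pads; the fingertips stand 19 mm ahead of it and the grasp point (between the pads) is the TCP; z points along the fingers, y is the line along which they close (so a half turn about z gives the same grasp; the last joint's range is limited). The gripper opens to 85 mm and grips with 20 to 120 N. Pads are 22 mm wide; open, the fingers measure 114 mm over their backs; the gripper's body (76 mm by 85 mm) begins 54 mm behind the grasp point. The pads swing forward as they close: fully open they stand 13 mm farther back than shut.
Start: joints at [-1.426, 0.313, 1.498, -0, 1.331, -0.223], TCP at [0.189, -0.49, 0.25] pointing down, gripper open.
Joint ranges: [-2.94, 2.94], [-0.97, 2.17], [0.19, 2.56], [-1.23, 4.37], [0.02, 3.11], [-2.88, 2.88]. Speed limits (rad/s): [2.39, 2.39, 3.01, 3.14, 3.14, 3.14].

INTERFACE

Orientations are given as a unit quaternion [x, y, z, w].
In Python, from bench import ctrl gives the robot as it stands.
- The arm moves only by the tool apply_moves, never from a script. Its argument "commands" is a list of rows, each an object with "gripper": the closure, from -1 (fully open) to 1 (shut), so that 0 is half open; "linear": the shift along the tool's x, y, z scaled (see below), a list of three; "rotation": the turn, a rotation vector about the tool's x, y, z scaled (see below), a list of three. A call has 1 to 8 rows; each row is the pose to reach, as a shift and turn from the pose commanded when the call began, along the tool's axes at that moment; what a row does not reach only later rows make up. The controller multiplies each number of a shift by 0.25 m and each number of a turn by 90 degrees. A row lasts 1/10 s, in which the tool goes at most 50 mm and 8.59 degrees, less where a joint would pass 70% of its speed; a pose out of reach is approached as far as the arm can. A call with a number of a shift or a turn outside -1 to 1 is refused whole. A call with a gripper value outside its range is refused whole. The fingers move at their own pace and stop on an object; the grip force is fixed at half the most. Time passes only in rows, so rows that repeat a pose let the fingers close. It gives the time, the measured TCP pose, the force, the opening and the grip force at its end, in the units of the state.
- ctrl.read_state(): the state, without advancing time (a new reading comes with each control period).
- ctrl.grab_frame(name): name is "scene" or "top" or "wrist"; returns a dict with "image" (420x560x3 uint8, blue, green, red), "vfov" (degrees; the focal length in pixels is half the picture's height over the tangent of half this angle, whatever the lens; pixels are square), "cx", "cy" (the principal point, pixels), "R" (3x3) and "t" (3): a world point X has camera coordinates R X + t. Camera axes: x right, y down, z forward; pixel columns grow to the right and rows downward; lengths in m; the calibration is good to about 2 mm. A picture is of the moment at which its call begins. There is no depth.
- ctrl.close_job(): hands the job in; it is judged then, once.
The state is a dict: "t": time; "joint_pos": joint angles; "dq": joint speeds; "tau": joint torques, N m; "tcp_pos": TCP position; "eef_rot": TCP orientation; "wrist_force": force on the tool from outside, world axes, zero at the start; "moment": the same for the moment, N m; "width": opening from 0.0 (shut) to 1.0 (fully open); "grip_force": force on a finger pad.
Only numpy, scipy, OpenCV 4.12 (cv2) and the standard library are available. Lean on these libraries where they do the work, as an engineer would, in place of code of your own. Each camera call takes 0.05 s, during which the arm holds its last target. There are 200 camera calls.

## Working session

There is one attempt and no reset: what is moved stays moved. The work goes in short steps, Python scripts to look and compute and a tool call to move; the robot and the scene stay as the last step left them, time stands still between calls to the robot, and variables do not carry over. Pictures are saved under pics/ and viewed, at most 13 in all, crops included, and the job is handed in when it is done.

Besides the shell and the picture viewer there is one more tool, called after "Request:" as name(argument=value, ...) on one line, values as JSON. apply_moves: Moves the arm, as the interface text tells. Shifts and turns lie within -1 to 1; 1 stands for 0.25 m of shift or 90 degrees of turn. Its arguments: {"type":"object","properties":{"commands":{"type":"array"}},"required":["commands"]}

```bash
mkdir -p pics; ls
python3 - <<'E'
from bench import ctrl
import cv2,numpy as np
for n in("top","scene"):
    f=ctrl.grab_frame(n); cv2.imwrite(f"pics/{n}0.png",f["image"]); print(n,f["vfov"],f["cx"],f["cy"],np.round(f["R"],3).tolist(),np.round(f["t"],3))
s=ctrl.read_state();print(s)
E
```

```text
pics
top 49.36064140381409 273.8928132359544 222.54764275604722 [[-0.015, -1.0, -0.022], [-0.999, 0.016, -0.052], [0.052, 0.021, -0.998]] [-0.021  0.518  1.285]
scene 54.783658247528905 276.31996121137547 205.5285461867514 [[0.687, 0.726, -0.004], [0.601, -0.572, -0.559], [-0.408, 0.382, -0.829]] [-0.332 -0.287  1.276]
{'t': 0.1, 'joint_pos': array([-1.42640664e+00,  3.13361470e-01,  1.49830751e+00, -2.07703436e-06,
        1.33101964e+00, -2.23398226e-01]), 'dq': array([ 0.00175875, -0.00141003, -0.00251407, -0.00011789,  0.00075148,
       -0.00017096]), 'tau': array([ 3.20072118e-03, -4.12898970e+01, -2.60142553e+01, -1.23519553e-04,
        3.02592096e-03,  1.70916184e-05]), 'tcp_pos': array([ 0.18872515, -0.48969676,  0.24982915]), 'eef_rot': array([ 9.83138909e-01,  1.82859468e-01,  2.06342283e-05, -5.47597201e-04]), 'wrist_force': array([0.18298688, 0.34278608, 0.26354854]), 'moment': array([ 0.0247027 , -0.01337305,  0.02157055]), 'grip_force': 0.0, 'width': 1.0012842481846145}
```

View pics/top0.png

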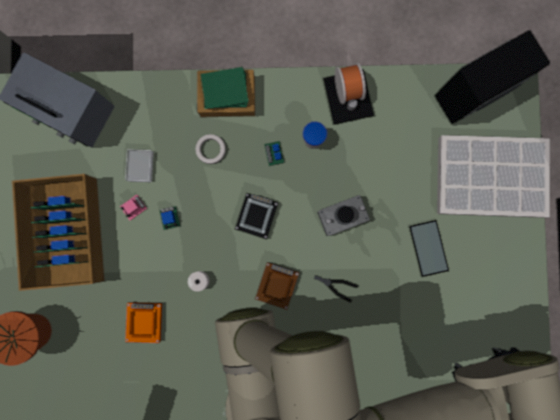

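View pics/scene0.png

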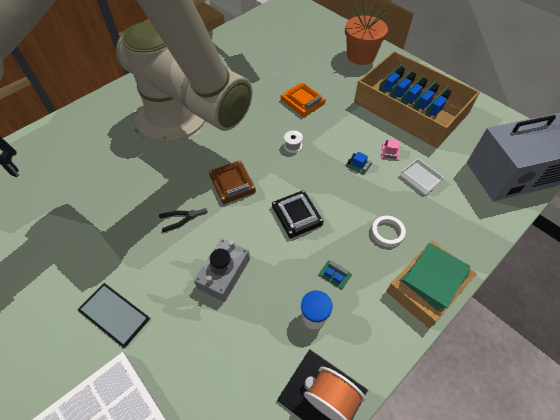

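The top view shows the module at (168,217), the black nest at (257,216) and the switch box at (346,215); the scene view agrees, with the module at (359,161), nest at (298,214) and cap at (220,259). Next I'll get coarse positions and a zoomed montage.

```bash
cat > h.py <<'E'
from bench import ctrl
import cv2,numpy as np
from scipy.spatial.transform import Rotation as Ro
def foc(f): return 210/np.tan(np.radians(f["vfov"]/2))
def ray(f,p,z):
    d=f["R"].T@np.array([(p[0]-f["cx"])/foc(f),(p[1]-f["cy"])/foc(f),1]); c=-f["R"].T@f["t"]
    return c+d*(z-c[2])/d[2]
def proj(f,X):
    c=f["R"]@np.asarray(X)+f["t"]; return foc(f)*c[:2]/c[2]+[f["cx"],f["cy"]]
def to_cmd(pos,yaw=None):
    """shift/turn numbers to reach pos, tool down with tool-y at world angle yaw"""
    s=ctrl.read_state(); R=Ro.from_quat(s["eef_rot"])
    lin=R.inv().apply(np.asarray(pos)-s["tcp_pos"])/.25
    cur=R.as_matrix()[:,1]; a=np.degrees(np.arctan2(cur[1],cur[0]))
    rot=None
    if yaw is not None:
        c=np.cos(np.radians(yaw)); q=np.sin(np.radians(yaw))
        T=Ro.from_matrix(np.array([[q,c,0],[-c,q,0],[0,0,-1]]))
        rot=(R.inv()*T).as_rotvec(degrees=True)/90
    print("lin",lin.round(4),"rot",None if rot is None else rot.round(4),"cur y-angle",a.round(2))
E
python3 - <<'E'
from h import *
t=ctrl.grab_frame("top");s=ctrl.grab_frame("scene")
print("mod",ray(t,(168,217),.02),ray(s,(359,161),.02))
print("nest",ray(t,(257,216),.03),ray(s,(298,214),.03))
print("cap",ray(t,(346,214),.088),ray(s,(220,258),.088))
def c(f,x,y,w,h):return cv2.resize(f["image"][y-h:y+h,x-w:x+w],None,fx=5,fy=5,interpolation=2)
a=np.hstack([c(t,168,217,25,28),c(t,257,216,28,28),c(t,346,214,27,28)])
b=np.hstack([c(s,359,161,25,28),c(s,298,214,28,28),c(s,221,268,27,28)])
im=np.vstack([a,b]);print(im.shape);cv2.imwrite("pics/m1.png",im)
E
```

```text
mod [0.53793687 0.27153169 0.02      ] [0.54071204 0.26555634 0.02      ]
nest [0.53603394 0.0178361  0.03      ] [0.55184007 0.01072682 0.03      ]
cap [ 0.53366878 -0.22335764  0.088     ] [ 0.53933823 -0.22461594  0.088     ]
(560, 800, 3)
```

View pics/m1.png

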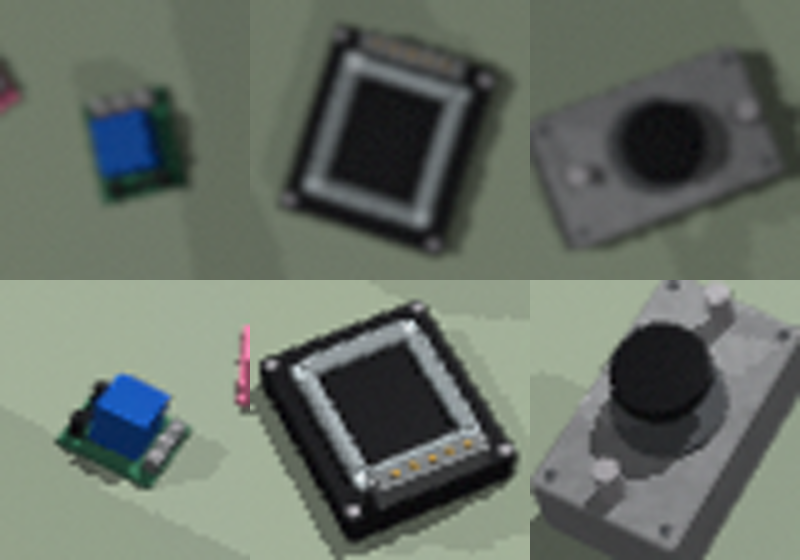

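The montage shows the module's terminal block towards image-up and slightly left (yaw about +10°). The nest's contact head points up-right (yaw about -16°), and the box's long axis is tilted about 20°. I'll move over the switch, nest and module in turn and look with the wrist camera at each.

Run:
```python
from h import *
f=ctrl.grab_frame("wrist");s=ctrl.read_state()
c=-f["R"].T@f["t"];R=Ro.from_quat(s["eef_rot"])
print("cam in tool",R.inv().apply(c-s["tcp_pos"]),"axis in tool",R.inv().apply(f["R"][2]),f["vfov"])
to_cmd((.5,-.23,.25),-69)
```

```text
cam in tool [ 8.29793142e-02  5.87430113e-05 -1.24131804e-01] axis in tool [-3.20402172e-01  7.33895933e-04  9.47281326e-01] 60.43693958645763Traceback (most recent call last):
  File "<stdin>", line 5, in <module>
  File "h.py", line 18, in to_cmd
    T=Ro.from_matrix(np.array([[q,c,0],[-c,q,0],[0,0,-1]]))
  File "scipy/spatial/transform/_rotation.pyx", line 1143, in scipy.spatial.transform._rotation.Rotation.from_matrix
ValueError: Non-positive determinant (left-handed or null coordinate frame) in rotation matrix 0: [[-0.93358043  0.35836795  0.        ]
 [-0.35836795 -0.93358043  0.        ]
 [ 0.          0.         -1.        ]].
```

```bash
sed -i 's/\[\[q,c,0\],\[-c,q,0\]/[[-q,c,0],[c,q,0]/' h.py
python3 - <<'E'
from h import *
to_cmd((.46,-.25,.27),-69)
to_cmd((.54,-.22,.27),-69)
E
```

```text
lin [ 1.3573 -0.5049 -0.0794] rot [-0.0004 -0.0001  0.0008] cur y-angle -68.93
lin [ 1.6991 -0.5018 -0.0793] rot [-0.0004 -0.0001  0.0008] cur y-angle -68.93
```

Request:
apply_moves(commands=[{"gripper": -1,"linear": [0.85,-0.25,-0.04],"rotation": [0,0,0]},{"gripper": -1,"linear": [0.85,-0.25,-0.04],"rotation": [0,0,0]},{"gripper": -1,"linear": [0.85,-0.25,-0.04],"rotation": [0,0,0]},{"gripper": -1,"linear": [0.85,-0.25,-0.04],"rotation": [0,0,0]},{"gripper": -1,"linear": [0.85,-0.25,-0.04],"rotation": [0,0,0]},{"gripper": -1,"linear": [0.85,-0.25,-0.04],"rotation": [0,0,0]}])

```text
t: 0.85
tcp_pos: [0.3664, -0.3534, 0.2604]
eef_rot: [0.983, 0.185, 0.0, 0.0]
wrist_force: [-0.3, -0.3, -0.5]
width: 1.0
grip_force: 0.0
```

Request:
apply_moves(commands=[{"gripper": -1,"linear": [0.85,-0.25,-0.04],"rotation": [0,0,0]},{"gripper": -1,"linear": [0.85,-0.25,-0.04],"rotation": [0,0,0]},{"gripper": -1,"linear": [0.85,-0.25,-0.04],"rotation": [0,0,0]},{"gripper": -1,"linear": [0.85,-0.25,-0.04],"rotation": [0,0,0]},{"gripper": -1,"linear": [0.85,-0.25,-0.04],"rotation": [0,0,0]},{"gripper": -1,"linear": [0.85,-0.25,-0.04],"rotation": [0,0,0]},{"gripper": -1,"linear": [0.85,-0.25,-0.04],"rotation": [0,0,0]},{"gripper": -1,"linear": [0.85,-0.25,-0.04],"rotation": [0,0,0]}])

```text
t: 1.65
tcp_pos: [0.5394, -0.2218, 0.2702]
eef_rot: [0.983, 0.182, -0.0, -0.0]
wrist_force: [-0.5, -0.4, 0.3]
width: 1.001
grip_force: 0.0
```

Run:
```python
from h import *
import pickle
f=ctrl.grab_frame("wrist");pickle.dump(f,open("sw.pkl","wb"));cv2.imwrite("pics/sw.png",f["image"])
s=ctrl.read_state();print(s["t"],s["tcp_pos"],np.abs(s["dq"]).max())
to_cmd((.54,.02,.27),-106)
```

```text
1.7 [ 0.53944313 -0.22174491  0.27032724] 0.004612985737641831
lin [ 0.348  -0.9022  0.0012] rot [1.000e-04 2.000e-04 4.107e-01] cur y-angle -69.04
```

Request:
apply_moves(commands=[{"gripper": -1,"linear": [0.35,-0.9,0],"rotation": [0,0,0.41]},{"gripper": -1,"linear": [0.35,-0.9,0],"rotation": [0,0,0.41]},{"gripper": -1,"linear": [0.35,-0.9,0],"rotation": [0,0,0.41]},{"gripper": -1,"linear": [0.35,-0.9,0],"rotation": [0,0,0.41]},{"gripper": -1,"linear": [0.35,-0.9,0],"rotation": [0,0,0.41]},{"gripper": -1,"linear": [0.35,-0.9,0],"rotation": [0,0,0.41]},{"gripper": -1,"linear": [0.35,-0.9,0],"rotation": [0,0,0.41]},{"gripper": -1,"linear": [0.35,-0.9,0],"rotation": [0,0,0.41]}])

```text
t: 2.5
tcp_pos: [0.5411, 0.0195, 0.2703]
eef_rot: [0.99, -0.138, 0.0, 0.0]
wrist_force: [0.3, -0.3, -1.0]
width: 1.001
grip_force: 0.0
```

Run:
```python
from h import *
import pickle
f=ctrl.grab_frame("wrist");pickle.dump(f,open("nest.pkl","wb"));cv2.imwrite("pics/nest.png",f["image"])
s=ctrl.read_state();print(s["t"],s["tcp_pos"],np.abs(s["dq"]).max())
to_cmd((.54,.268,.27),-80)
```

```text
2.55 [0.54114949 0.01929225 0.2702692 ] 0.0030552813020322312
lin [-2.775e-01 -9.554e-01  8.000e-04] rot [ 2.000e-04  0.000e+00 -2.881e-01] cur y-angle -105.93
```

View pics/nest.png

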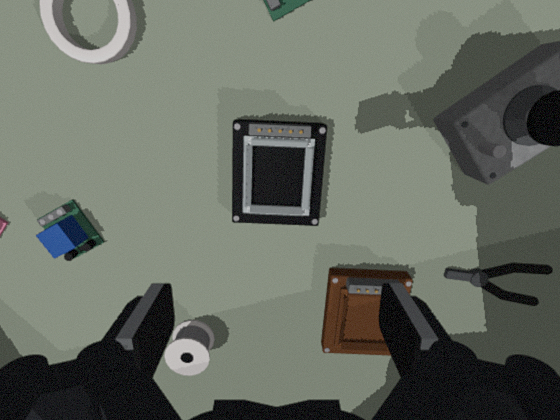

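View pics/sw.png

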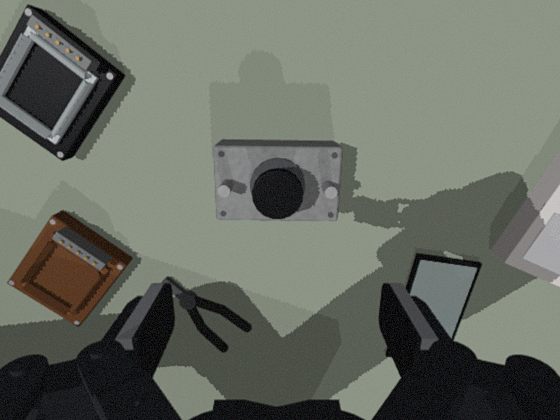

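The nest view has screws at (237,127), (323,130), (236,219) and (316,222), and the contact head up at (280,131). The switch view has the cap at (278,194) and posts at (224,191) and (331,191). Next I'll go over the module.

Request:
apply_moves(commands=[{"gripper": -1,"linear": [-0.28,-0.95,0],"rotation": [0,0,-0.29]},{"gripper": -1,"linear": [-0.28,-0.95,0],"rotation": [0,0,-0.29]},{"gripper": -1,"linear": [-0.28,-0.95,0],"rotation": [0,0,-0.29]},{"gripper": -1,"linear": [-0.28,-0.95,0],"rotation": [0,0,-0.29]},{"gripper": -1,"linear": [-0.28,-0.95,0],"rotation": [0,0,-0.29]},{"gripper": -1,"linear": [-0.28,-0.95,0],"rotation": [0,0,-0.29]},{"gripper": -1,"linear": [-0.28,-0.95,0],"rotation": [0,0,-0.29]},{"gripper": -1,"linear": [-0.28,-0.95,0],"rotation": [0,0,-0.29]}])

```text
t: 3.35
tcp_pos: [0.5392, 0.2667, 0.2702]
eef_rot: [0.996, 0.088, -0.0, 0.0]
wrist_force: [-0.7, 0.0, -0.1]
width: 0.999
grip_force: 0.0
```

```bash
cat > meas.py <<'E'
from h import *
def blobs(m,amin=5):
    n,l,st,c=cv2.connectedComponentsWithStats(m.astype(np.uint8)); return [(c[i].round(1).tolist(),int(st[i,4]),l==i) for i in range(1,n) if st[i,4]>=amin]
def rect(f,mask,z):
    cs,_=cv2.findContours(mask.astype(np.uint8),0,1); c=max(cs,key=cv2.contourArea)[:,0,:]
    P=np.array([ray(f,p,z)[:2] for p in c]); (x,y),(w,h),a=cv2.minAreaRect((P*1000).astype(np.float32))
    return np.round([x,y,w,h,a],1)
E
python3 - <<'E'
from meas import *
import pickle
f=pickle.load(open("nest.pkl","rb"));im=f["image"];g=im.max(2)
roi=np.zeros(g.shape,bool);roi[110:232,225:335]=1
B=blobs((g>110)&roi&(np.ptp(im,axis=2)<30),8)
for b in sorted(B,key=lambda b:-b[1])[:9]:print("bright",b[:2])
B=blobs((g<45)&roi,400)
for b in B:print("dark",b[:2],"floor",rect(f,b[2],.022))
f=pickle.load(open("sw.pkl","rb"));im=f["image"];g=im.max(2)
roi=np.zeros(g.shape,bool);roi[160:225,215:345]=1
for b in blobs((g<40)&roi,300):
    print("cap",b[:2],ray(f,b[0],.086),rect(f,b[2],.088))
for b in blobs((g>140)&roi,25):print("post",b[:2],ray(f,b[0],.076))
f=ctrl.grab_frame("wrist");pickle.dump(f,open("mod.pkl","wb"));im=f["image"];cv2.imwrite("pics/mod.png",im)
hsv=cv2.cvtColor(im,cv2.COLOR_BGR2HSV)
for b in blobs((hsv[...,0]>100)&(hsv[...,0]<125)&(hsv[...,1]>150)&(hsv[...,2]>60),200):print("blue",b[:2],rect(f,b[2],.034),rect(f,b[2]&(g>0)&(hsv[...,2]>160),.034))
s=ctrl.read_state();print(s["t"],s["tcp_pos"])
E
```

```text
bright ([275.9, 178.4], 2813)
bright ([276.8, 175.2], 2032)
bright ([274.0, 131.2], 293)
bright ([236.7, 126.4], 29)
bright ([322.1, 130.1], 24)
bright ([236.0, 218.0], 21)
bright ([314.2, 221.2], 20)
bright ([304.2, 128.0], 19)
bright ([282.4, 126.8], 10)
dark ([277.8, 174.8], 2712) floor [540.8  18.1  94.4 110.1  71.4]
dark ([277.1, 175.6], 2928) floor [538.4  19.3  53.4  62.6  71.4]
cap ([277.4, 193.1], 1982) [ 0.53707785 -0.22412659  0.086     ] [ 537.  -223.8   45.7   44.    22.3]
post ([223.1, 191.5], 119) [ 0.51814516 -0.17827876  0.076     ]
post ([330.6, 192.5], 110) [ 0.5524351  -0.27041219  0.076     ]
post ([280.7, 221.9], 607) [ 0.5093934  -0.23813825  0.076     ]Traceback (most recent call last):
  File "<stdin>", line 16, in <module>
  File "meas.py", line 5, in rect
    cs,_=cv2.findContours(mask.astype(np.uint8),0,1); c=max(cs,key=cv2.contourArea)[:,0,:]
                                                        ~~~^^^^^^^^^^^^^^^^^^^^^^^^
ValueError: max() iterable argument is empty
```

View pics/mod.png

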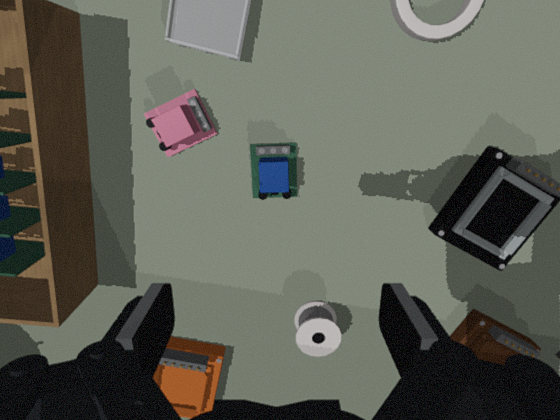

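The module sits at (273,171) with its terminal block up at (272,150), and the pads line up nearly with its y sides.

Run:
```python
from meas import *
import pickle
f=pickle.load(open("nest.pkl","rb"))
S=np.array([ray(f,p,.022)[:2]*1000 for p in [(236.7,126.4),(322.1,130.1),(236,218),(314.2,221.2)]])
print("screws",S.round(1).tolist(),S.mean(0)); v=S[0]-S[2]+S[1]-S[3];print("yaw",np.degrees(np.arctan2(v[1],v[0])))
f=pickle.load(open("mod.pkl","rb"));im=f["image"];hsv=cv2.cvtColor(im,cv2.COLOR_BGR2HSV)
roi=np.zeros(im.shape[:2],bool);roi[130:210,240:305]=1
H,Sa,V=cv2.split(hsv)
bl=roi&(H>100)&(H<125)&(Sa>150);gr=roi&((Sa>110)|(V<40))
print(V[bl].min(),V[bl].max())
for t in(100,130,150,160): print("blue",t,rect(f,bl&(V>t),.034) if (bl&(V>t)).sum()>50 else 0)
a=rect(f,gr,.004);print("green",a)
to_cmd((.536,.272,.12),-80)
```

```text
screws [[599.3, 44.3], [572.1, -37.7], [506.2, 75.1], [479.1, -6.4]] [539.16033777  18.83034584]
yaw -18.4807238917676
13 150
blue 100 [538.3 269.1  31.4  29.7  10.8]
blue 130 [538.6 269.6  30.3  28.4  10.7]
blue 150 0
blue 160 0
green [537.  269.1  59.9  47.6  11.1]
lin [-0.0087 -0.0232  0.6014] rot [0.0002 0.     0.0014] cur y-angle -79.87
```

Measured module centre (538.3, 269.1) mm at yaw about 11°, and nest seat about (539, 19) mm at yaw -18.5°. I'll descend partway and check from near.

Request:
apply_moves(commands=[{"gripper": -1,"linear": [-0.002,-0.01,0.68],"rotation": [0,0,-0.01]},{"gripper": -1,"linear": [-0.002,-0.01,0.68],"rotation": [0,0,-0.01]},{"gripper": -1,"linear": [-0.002,-0.01,0.68],"rotation": [0,0,-0.01]},{"gripper": -1,"linear": [-0.002,-0.01,0.68],"rotation": [0,0,-0.01]},{"gripper": -1,"linear": [-0.002,-0.01,0.68],"rotation": [0,0,-0.01]},{"gripper": -1,"linear": [-0.002,-0.01,0.68],"rotation": [0,0,-0.01]}])

```text
t: 4.0
tcp_pos: [0.5386, 0.2701, 0.1016]
eef_rot: [0.995, 0.097, 0.001, -0.0]
wrist_force: [-0.1, -0.4, 0.3]
width: 1.001
grip_force: 0.0
```

Run:
```python
from meas import *
f=ctrl.grab_frame("wrist");im=f["image"];cv2.imwrite("pics/mod2.png",im)
H,Sa,V=cv2.split(cv2.cvtColor(im,cv2.COLOR_BGR2HSV))
bl=(H>100)&(H<125)&(Sa>150)&(V>40)
for b in blobs(bl,800):
    for t in(40,80,100,120):
        if (b[2]&(V>t)).sum()>100: print(b[:2],t,rect(f,b[2]&(V>t),.034))
s=ctrl.read_state();print(s["t"],s["tcp_pos"])
to_cmd((.5383,.2691,.03),-79)
```

```text
([277.3, 235.8], 3296) 40 [542.5 270.1  40.3  30.2  11.3]
([277.3, 235.8], 3296) 80 [538.8 269.6  31.3  29.8  11.1]
([277.3, 235.8], 3296) 100 [548.7 271.8   9.7  29.1  11.1]
([277.3, 235.8], 3296) 120 [548.7 271.8   9.1  28.9  12.4]
4.05 [0.53884112 0.27042839 0.10228861]
lin [-0.0041  0.0049  0.2891] rot [-0.0001 -0.002   0.0012] cur y-angle -78.89
```

View pics/mod2.png

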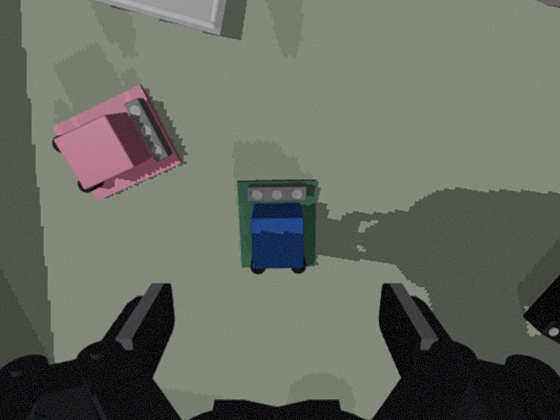

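Consistent: module at (538.8, 269.6), yaw 11.1°, centred between the pads at column 277. Next is the descent to grasp height.

Request:
apply_moves(commands=[{"gripper": -0.6,"linear": [-0.001,0.002,0.1],"rotation": [0,0,0]},{"gripper": -0.3,"linear": [-0.001,0.002,0.18],"rotation": [0,0,0]},{"gripper": 0,"linear": [-0.001,0.002,0.25],"rotation": [0,0,0]},{"gripper": 0,"linear": [-0.001,0.002,0.284],"rotation": [0,0,0]},{"gripper": 0,"linear": [-0.001,0.002,0.284],"rotation": [0,0,0]},{"gripper": 0,"linear": [-0.001,0.002,0.284],"rotation": [0,0,0]}])

```text
t: 4.65
tcp_pos: [0.5383, 0.2705, 0.0308]
eef_rot: [0.995, 0.097, 0.001, -0.0]
wrist_force: [0.5, 0.2, 0.8]
width: 0.501
grip_force: 0.0
```

Run:
```python
from h import *
s=ctrl.read_state();print(s["t"],s["tcp_pos"],s["width"],s["grip_force"],s["wrist_force"])
to_cmd((.5388,.2696,.03),-79)
```

```text
4.65 [0.53830302 0.27051281 0.03079735] 0.5014771071289061 0.0 [0.52187908 0.22992402 0.83821697]
lin [0.0012 0.004  0.0032] rot [-0.0001 -0.0015  0.0019] cur y-angle -78.83
```

Request:
apply_moves(commands=[{"gripper": 0.1,"linear": [0.001,0.004,0.002],"rotation": [0,0,0]},{"gripper": 0.2,"linear": [0.001,0.004,0.002],"rotation": [0,0,0]},{"gripper": 0.25,"linear": [0.001,0.004,0.002],"rotation": [0,0,0]},{"gripper": 0.28,"linear": [0.001,0.004,0.002],"rotation": [0,0,0]},{"gripper": 0.28,"linear": [0.001,0.004,0.002],"rotation": [0,0,0]}])

```text
t: 5.15
tcp_pos: [0.5379, 0.2695, 0.0289]
eef_rot: [0.995, 0.097, 0.0, -0.0]
wrist_force: [0.3, 0.2, -0.4]
width: 0.359
grip_force: 0.0
```

Request:
apply_moves(commands=[{"gripper": 0.295,"linear": [0,0,0],"rotation": [0,0,0]},{"gripper": 0.295,"linear": [0,0,0],"rotation": [0,0,0]}])

```text
t: 5.35
tcp_pos: [0.538, 0.2694, 0.0289]
eef_rot: [0.995, 0.097, 0.0, 0.0]
wrist_force: [0.4, 0.1, 1.9]
width: 0.355
grip_force: 3.2
```

Request:
apply_moves(commands=[{"gripper": 0.305,"linear": [0,0,0],"rotation": [0,0,0]},{"gripper": 0.305,"linear": [0,0,0],"rotation": [0,0,0]}])

```text
t: 5.55
tcp_pos: [0.538, 0.2695, 0.0289]
eef_rot: [0.995, 0.097, 0.0, 0.0]
wrist_force: [-0.8, -1.0, 1.5]
width: 0.352
grip_force: 11.3
```

Request:
apply_moves(commands=[{"gripper": 0.325,"linear": [0,0,0],"rotation": [0,0,0]},{"gripper": 0.325,"linear": [0,0,0],"rotation": [0,0,0]}])

```text
t: 5.75
tcp_pos: [0.538, 0.2695, 0.029]
eef_rot: [0.995, 0.097, 0.0, -0.0]
wrist_force: [-2.3, -0.5, 4.1]
width: 0.344
grip_force: 31.2
```

Request:
apply_moves(commands=[{"gripper": 0.325,"linear": [0,0,-0.04],"rotation": [0,0,0]},{"gripper": 0.325,"linear": [0,0,-0.1],"rotation": [0,0,0]},{"gripper": 0.325,"linear": [0,0,-0.18],"rotation": [0,0,0]},{"gripper": 0.325,"linear": [0,0,-0.26],"rotation": [0,0,0]},{"gripper": 0.325,"linear": [0,0,-0.34],"rotation": [0,0,0]},{"gripper": 0.325,"linear": [0,0,-0.4],"rotation": [0,0,0]},{"gripper": 0.325,"linear": [0,0,-0.4],"rotation": [0,0,0]}])

```text
t: 6.45
tcp_pos: [0.5389, 0.2698, 0.1319]
eef_rot: [0.995, 0.097, 0.002, -0.0]
wrist_force: [0.3, 0.5, -1.2]
width: 0.343
grip_force: 31.0
```

Run:
```python
from meas import *
f=ctrl.grab_frame("wrist");im=f["image"];cv2.imwrite("pics/held.png",im)
s=ctrl.read_state();print(s["t"],s["tcp_pos"],s["grip_force"])
to_cmd((.539,.019,.13),-108.4)
```

```text
6.5 [0.53826227 0.26961056 0.13008658] 30.992023944854736
lin [-1.914e-01  9.840e-01 -3.000e-04] rot [-0.0005 -0.0014  0.3286] cur y-angle -78.82
```

Request:
apply_moves(commands=[{"gripper": 0.325,"linear": [-0.014,0.07,0],"rotation": [0,0,0.02]},{"gripper": 0.325,"linear": [-0.039,0.2,0],"rotation": [0,0,0.07]},{"gripper": 0.325,"linear": [-0.07,0.36,0],"rotation": [0,0,0.12]},{"gripper": 0.325,"linear": [-0.101,0.52,0],"rotation": [0,0,0.18]},{"gripper": 0.325,"linear": [-0.132,0.68,0],"rotation": [0,0,0.24]},{"gripper": 0.325,"linear": [-0.163,0.84,0],"rotation": [0,0,0.29]},{"gripper": 0.325,"linear": [-0.183,0.94,0],"rotation": [0,0,0.32]},{"gripper": 0.325,"linear": [-0.1914,0.984,0],"rotation": [0,0,0.329]}])

```text
t: 7.3
tcp_pos: [0.5379, 0.0161, 0.128]
eef_rot: [0.987, -0.163, -0.001, 0.0]
wrist_force: [-0.0, -0.6, -1.0]
width: 0.343
grip_force: 31.1
```

Request:
apply_moves(commands=[{"gripper": 0.325,"linear": [0,0,0],"rotation": [0,0,0]},{"gripper": 0.325,"linear": [0,0,0],"rotation": [0,0,0]}])

```text
t: 7.5
tcp_pos: [0.5383, 0.0195, 0.1285]
eef_rot: [0.987, -0.16, -0.0, -0.0]
wrist_force: [0.2, -0.1, -1.6]
width: 0.346
grip_force: 31.1
```

Run:
```python
from meas import *
f=ctrl.grab_frame("wrist");im=f["image"];cv2.imwrite("pics/held2.png",im)
s=ctrl.read_state();print(s["t"],s["tcp_pos"],s["grip_force"])
to_cmd((.539,.019,.08),-108.4)
```

```text
7.55 [0.53842757 0.01982478 0.12854816] 31.08482301235199
lin [0.0033 0.0024 0.1942] rot [-0.0001  0.0004  0.0005] cur y-angle -108.35
```

View pics/held2.png

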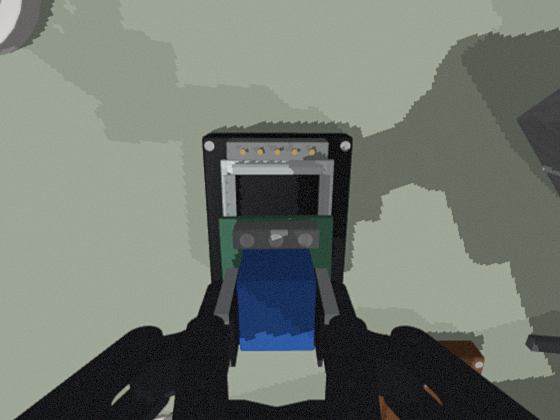

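The held board's front edge is at row 217, columns 219 to 332. The nest's front screws are at (209,146) and (345,146), and the pocket lies ahead and aligned.

Run:
```python
from meas import *
f=ctrl.grab_frame("wrist");im=f["image"];s=ctrl.read_state();p=s["tcp_pos"]
R=Ro.from_quat(s["eef_rot"]);loc=lambda X:(R.inv().apply(X-p)*1000).round(1)
H,Sa,V=cv2.split(cv2.cvtColor(im,cv2.COLOR_BGR2HSV))
gr=(H>55)&(H<95)&(Sa>110)&(V>30);gr[:210]=0;gr[235:]=0
ys,xs=np.nonzero(gr);zb=p[2]-.029+.004
for r in(220,226,232):
    c=xs[ys==r];print(r,c.min(),c.max(),loc(ray(f,(c.min()-.5,r),zb)),loc(ray(f,(c.max()+.5,r),zb)))
for c in(230,276,320):
    r=ys[xs==c].min();print("front",c,r,loc(ray(f,(c,r-.5),zb)))
g=im.max(2);roi=np.zeros(g.shape,bool);roi[138:154,200:220]=1;roi[138:154,337:353]=1
S=[]
for b in blobs((g>120)&roi,15): S.append(ray(f,b[0],.022));print("screw",b[:2],loc(S[-1]))
# dark floor front edge & rim sides
for r in (185,200):
    c=np.nonzero(g[r,225:335]<50)[0]+225; print("floor",c.min(),c.max(),loc(ray(f,(c.min()-.5,r),.022)),loc(ray(f,(c.max()+.5,r),.022)))
for c in(260,280,300):
    q=np.nonzero(g[165:210,c]<50)[0]+165;print("floor front",q.min(),loc(ray(f,(c,q.min()-.5),.022)))
```

```text
220 241 327 [ 29.2 -15.7  25. ] [29.2 22.6 25. ]
226 326 332 [26.4 21.8 25. ] [26.4 24.9 25. ]
232 320 329 [23.6 19.3 25. ] [23.5 23.7 25. ]Traceback (most recent call last):
  File "<stdin>", line 10, in <module>
    return umr_minimum(a, axis, None, out, keepdims, initial, where)
ValueError: zero-size array to reduction operation minimum which has no identity
```

Run:
```python
from meas import *
f=ctrl.grab_frame("wrist");im=f["image"];s=ctrl.read_state();p=s["tcp_pos"]
R=Ro.from_quat(s["eef_rot"]);loc=lambda X:(R.inv().apply(X-p)*1000).round(1)
H,Sa,V=cv2.split(cv2.cvtColor(im,cv2.COLOR_BGR2HSV));g=im.max(2);zb=p[2]-.025
gr=(Sa>90)&(H>50)&(H<98);gr[:208]=0
for r in(222,240,255):
    c=np.nonzero(gr[r])[0];c=c[(c>205)&(c<345)];print(r,c.min(),c.max(),loc(ray(f,(c.min()-.5,r),zb)),loc(ray(f,(c.max()+.5,r),zb)))
for c in(228,250,300,325):
    q=np.nonzero(gr[:,c])[0];print("front",c,q[:1],loc(ray(f,(c,q[0]-.5),zb)) if len(q) else 0)
roi=np.zeros(g.shape,bool);roi[138:154,200:220]=1;roi[138:154,337:353]=1
for b in blobs((g>120)&roi,15): print("screw",b[:2],loc(ray(f,b[0],.022)))
for r in (190,200):
    c=np.nonzero(g[r,225:335]<50)[0]+225; print("floor",c.min(),c.max(),loc(ray(f,(c.min()-.5,r),.022)),loc(ray(f,(c.max()+.5,r),.022)))
for c in(260,280,300):
    q=np.nonzero(g[165:210,c]<50)[0]+165;print("floor front",q[:1],loc(ray(f,(c,q.min()-.5),.022)))
```

```text
222 219 332 [ 28.2 -25.6  25. ] [28.2 24.6 25. ]
240 221 331 [ 19.6 -25.1  25. ] [19.6 24.6 25. ]
255 221 331 [ 12.2 -25.5  25. ] [12.2 25.  25. ]
front 228 [217] [ 30.8 -21.3  25. ]
front 250 [218] [ 30.3 -11.6  25. ]
front 300 [215] [31.7 10.3 25. ]
front 325 [216] [31.3 21.2 25. ]
screw ([201.0, 145.7], 49) [ 49.9 -47.9 106.7]
screw ([209.8, 145.4], 79) [ 50.1 -42.3 106.7]
screw ([346.0, 145.0], 57) [ 50.4  44.2 106.7]
floor 237 334 [ 20.8 -26.4 106.7] [ 20.8  38.4 106.7]
floor 237 334 [ 13.9 -26.6 106.7] [ 13.9  38.8 106.7]
floor front [175] [ 31.3 -10.7 106.7]
floor front [175] [ 31.3   2.3 106.7]
floor front [175] [ 31.3  15.4 106.7]
```

Board centre relative to the tool is (1.0, -0.3) mm and the pocket is at about (0.9, 0.9). I'll shift +1.1 mm in tool y and lower.

Request:
apply_moves(commands=[{"gripper": 0.325,"linear": [0,0.0045,0.04],"rotation": [0,0,0]},{"gripper": 0.325,"linear": [0,0.0045,0.1],"rotation": [0,0,0]},{"gripper": 0.325,"linear": [0,0.0045,0.16],"rotation": [0,0,0]},{"gripper": 0.325,"linear": [0,0.0045,0.2],"rotation": [0,0,0]},{"gripper": 0.325,"linear": [0,0.0045,0.23],"rotation": [0,0,0]},{"gripper": 0.325,"linear": [0,0.0045,0.23],"rotation": [0,0,0]},{"gripper": 0.325,"linear": [0,0.0045,0.23],"rotation": [0,0,0]}])

```text
t: 8.35
tcp_pos: [0.5385, 0.0178, 0.0716]
eef_rot: [0.987, -0.16, 0.0, 0.0]
wrist_force: [0.2, 0.0, -1.0]
width: 0.347
grip_force: 31.0
```

Run:
```python
from h import *
s=ctrl.read_state();print(s["t"],s["tcp_pos"],s["grip_force"],s["wrist_force"])
to_cmd((.539,.0187,.051),-108.4)
```

```text
8.35 [0.53851298 0.01780436 0.07155023] 31.04680895805359 [ 0.19859183  0.04109948 -0.97180416]
lin [ 0.0007 -0.004   0.0822] rot [-0.     -0.0003 -0.0003] cur y-angle -108.43
```

Request:
apply_moves(commands=[{"gripper": 0.325,"linear": [-0.002,-0.002,0.02],"rotation": [0,0,0]},{"gripper": 0.325,"linear": [-0.002,-0.002,0.035],"rotation": [0,0,0]},{"gripper": 0.325,"linear": [-0.002,-0.002,0.05],"rotation": [0,0,0]},{"gripper": 0.325,"linear": [-0.002,-0.002,0.06],"rotation": [0,0,0]},{"gripper": 0.325,"linear": [-0.002,-0.002,0.068],"rotation": [0,0,0]},{"gripper": 0.325,"linear": [-0.002,-0.002,0.072],"rotation": [0,0,0]},{"gripper": 0.325,"linear": [-0.002,-0.002,0.072],"rotation": [0,0,0]}])

```text
t: 9.05
tcp_pos: [0.5379, 0.0184, 0.0532]
eef_rot: [0.987, -0.16, -0.0, 0.0]
wrist_force: [-0.8, 0.3, -2.0]
width: 0.344
grip_force: 31.0
```

Request:
apply_moves(commands=[{"gripper": 0.325,"linear": [0,0,0.003],"rotation": [0,0,0]},{"gripper": 0.325,"linear": [0,0,0.005],"rotation": [0,0,0]},{"gripper": 0.325,"linear": [0,0,0.006],"rotation": [0,0,0]},{"gripper": 0.325,"linear": [0,0,0.006],"rotation": [0,0,0]}])

```text
t: 9.45
tcp_pos: [0.538, 0.0184, 0.0518]
eef_rot: [0.987, -0.16, -0.0, 0.0]
wrist_force: [0.1, 0.2, -1.1]
width: 0.343
grip_force: 31.0
```

Request:
apply_moves(commands=[{"gripper": 0.325,"linear": [0,0,0.002],"rotation": [0,0,0]},{"gripper": 0.325,"linear": [0,0,0.003],"rotation": [0,0,0]},{"gripper": 0.325,"linear": [0,0,0.004],"rotation": [0,0,0]},{"gripper": 0.325,"linear": [0,0,0.004],"rotation": [0,0,0]}])

```text
t: 9.85
tcp_pos: [0.538, 0.0184, 0.051]
eef_rot: [0.987, -0.16, -0.0, 0.0]
wrist_force: [-2.1, 0.1, 1.7]
width: 0.343
grip_force: 31.5
```

Request:
apply_moves(commands=[{"gripper": 0.325,"linear": [0,0,0.001],"rotation": [0,0,0]},{"gripper": 0.325,"linear": [0,0,0.002],"rotation": [0,0,0]},{"gripper": 0.325,"linear": [0,0,0.002],"rotation": [0,0,0]}])

```text
t: 10.15
tcp_pos: [0.538, 0.0184, 0.051]
eef_rot: [0.987, -0.16, 0.0, 0.0]
wrist_force: [-5.0, 0.8, 8.2]
width: 0.345
grip_force: 32.3
```

Seated: z matches and there are 8 N of contact. Next I'll release slightly and rise.

Request:
apply_moves(commands=[{"gripper": 0.305,"linear": [0,0,0],"rotation": [0,0,0]},{"gripper": 0.28,"linear": [0,0,0],"rotation": [0,0,0]},{"gripper": 0.24,"linear": [0,0,0],"rotation": [0,0,0]},{"gripper": 0.22,"linear": [0,0,0],"rotation": [0,0,0]},{"gripper": 0.22,"linear": [0,0,0],"rotation": [0,0,0]}])

```text
t: 10.65
tcp_pos: [0.538, 0.0184, 0.0502]
eef_rot: [0.987, -0.16, -0.0, -0.0]
wrist_force: [-0.6, 0.8, 0.8]
width: 0.39
grip_force: 0.0
```

Request:
apply_moves(commands=[{"gripper": 0.22,"linear": [0,0,-0.01],"rotation": [0,0,0]},{"gripper": 0.22,"linear": [0,0,-0.03],"rotation": [0,0,0]},{"gripper": 0.15,"linear": [0,0,-0.06],"rotation": [0,0,0]},{"gripper": 0.1,"linear": [0,0,-0.12],"rotation": [0,0,0]},{"gripper": 0,"linear": [0,0,-0.2],"rotation": [0,0,0]},{"gripper": 0,"linear": [0,0,-0.35],"rotation": [0,0,0]},{"gripper": 0,"linear": [0,0,-0.5],"rotation": [0,0,0]},{"gripper": 0,"linear": [0,0,-0.6],"rotation": [0,0,0]}])

```text
t: 11.45
tcp_pos: [0.5384, 0.0184, 0.2037]
eef_rot: [0.987, -0.16, 0.002, 0.0]
wrist_force: [-0.6, 0.4, 0.4]
width: 0.499
grip_force: 0.0
```

Run:
```python
from meas import *
f=ctrl.grab_frame("wrist");im=f["image"];cv2.imwrite("pics/seat.png",cv2.resize(im[80:330,140:420],None,fx=2,fy=2))
s=ctrl.read_state();print(s["t"],s["tcp_pos"])
to_cmd((.536,-.2243,.2),-69.5)
```

```text
11.5 [0.53963522 0.01818675 0.20705952]
lin [0.2925 0.9248 0.0297] rot [ 0.0012 -0.0058 -0.4325] cur y-angle -108.43
```

View pics/seat.png

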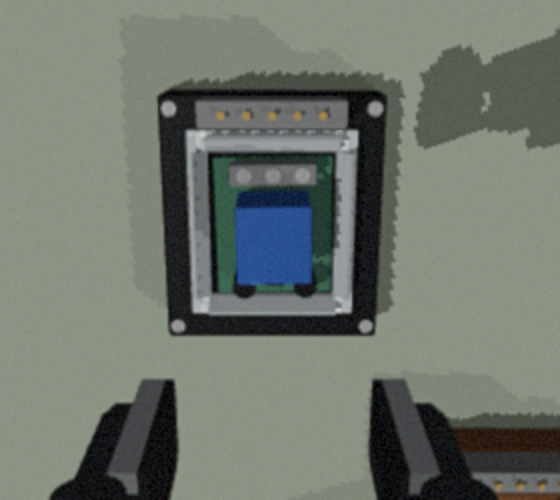

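The module sits flat within the rim, with its terminal block facing the contact head. Now to the switch with the gripper shut.

Request:
apply_moves(commands=[{"gripper": 0.5,"linear": [0.29,0.925,0.03],"rotation": [0,0,-0.43]},{"gripper": 1,"linear": [0.29,0.925,0.03],"rotation": [0,0,-0.43]},{"gripper": 1,"linear": [0.29,0.925,0.03],"rotation": [0,0,-0.43]},{"gripper": 1,"linear": [0.29,0.925,0.03],"rotation": [0,0,-0.43]},{"gripper": 1,"linear": [0.29,0.925,0.03],"rotation": [0,0,-0.43]},{"gripper": 1,"linear": [0.29,0.925,0.03],"rotation": [0,0,-0.43]},{"gripper": 1,"linear": [0.29,0.925,0.03],"rotation": [0,0,-0.43]},{"gripper": 1,"linear": [0.29,0.925,0.03],"rotation": [0,0,-0.43]}])

```text
t: 12.3
tcp_pos: [0.5337, -0.2229, 0.193]
eef_rot: [0.984, 0.176, 0.0, -0.0]
wrist_force: [0.1, 1.2, -0.7]
width: -0.0
grip_force: 0.0
```

Request:
apply_moves(commands=[{"gripper": 1,"linear": [0,0,0],"rotation": [0,0,0]},{"gripper": 1,"linear": [0,0,0.15],"rotation": [0,0,0]},{"gripper": 1,"linear": [0,0,0.25],"rotation": [0,0,0]},{"gripper": 1,"linear": [0,0,0.29],"rotation": [0,0,0]},{"gripper": 1,"linear": [0,0,0.29],"rotation": [0,0,0]},{"gripper": 1,"linear": [0,0,0.29],"rotation": [0,0,0]}])

```text
t: 12.9
tcp_pos: [0.5343, -0.2238, 0.1216]
eef_rot: [0.984, 0.176, 0.001, 0.001]
wrist_force: [0.5, 0.1, -0.1]
width: -0.002
grip_force: 0.0
```

Run:
```python
from meas import *
import time
f=ctrl.grab_frame("wrist");im=f["image"];cv2.imwrite("pics/cap1.png",im)
F=[ctrl.read_state()["wrist_force"][2]]
for i in range(4): ctrl.grab_frame("wrist");F.append(ctrl.read_state()["wrist_force"][2])
s=ctrl.read_state();print(s["t"],s["tcp_pos"],np.round(F,2),s["width"])
to_cmd((.536,-.2243,.107),-69.5)
```

```text
13.15 [ 0.53390222 -0.22403532  0.12113151] [ 0.32  0.12  0.62 -0.84  0.12] 0.0031107115721592375
lin [0.0075 0.0038 0.0565] rot [ 0.0007 -0.0005 -0.0026] cur y-angle -69.73
```

View pics/cap1.png

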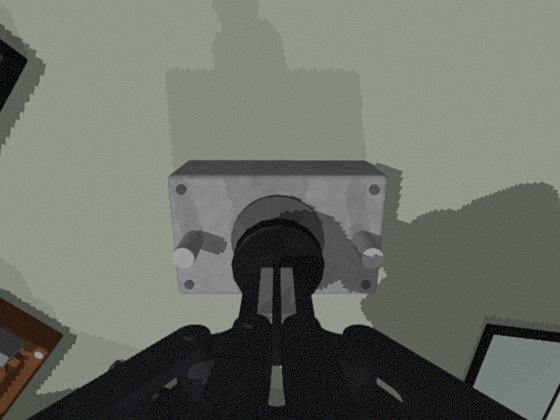

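The fingertips (278,267) are over the cap, with the posts at (183,258) and (372,258). Now a slow descent.

Request:
apply_moves(commands=[{"gripper": 1,"linear": [0.008,0.003,0.02],"rotation": [0,0,0]},{"gripper": 1,"linear": [0.008,0.003,0.04],"rotation": [0,0,0]},{"gripper": 1,"linear": [0.008,0.003,0.048],"rotation": [0,0,0]},{"gripper": 1,"linear": [0.008,0.003,0.048],"rotation": [0,0,0]},{"gripper": 1,"linear": [0.008,0.003,0.048],"rotation": [0,0,0]}])

```text
t: 13.65
tcp_pos: [0.5357, -0.2239, 0.1082]
eef_rot: [0.984, 0.176, -0.0, -0.0]
wrist_force: [1.2, 0.5, 0.0]
width: -0.002
grip_force: 0.0
```

Request:
apply_moves(commands=[{"gripper": 1,"linear": [0,0,0.004],"rotation": [0,0,0]},{"gripper": 1,"linear": [0,0,0.008],"rotation": [0,0,0]},{"gripper": 1,"linear": [0,0,0.008],"rotation": [0,0,0]}])

```text
t: 13.95
tcp_pos: [0.5358, -0.224, 0.1064]
eef_rot: [0.984, 0.176, 0.0, 0.0]
wrist_force: [0.5, 0.0, 1.6]
width: -0.0
grip_force: 1.0
```

Request:
apply_moves(commands=[{"gripper": 1,"linear": [0,0,0.004],"rotation": [0,0,0]},{"gripper": 1,"linear": [0,0,0.008],"rotation": [0,0,0]},{"gripper": 1,"linear": [0,0,0.008],"rotation": [0,0,0]}])

```text
t: 14.25
tcp_pos: [0.5358, -0.224, 0.1044]
eef_rot: [0.984, 0.176, 0.0, 0.0]
wrist_force: [-0.5, -0.7, 2.9]
width: 0.001
grip_force: 1.5
```

Request:
apply_moves(commands=[{"gripper": 1,"linear": [0,0,0.004],"rotation": [0,0,0]},{"gripper": 1,"linear": [0,0,0.008],"rotation": [0,0,0]},{"gripper": 1,"linear": [0,0,0.008],"rotation": [0,0,0]}])

```text
t: 14.55
tcp_pos: [0.5358, -0.224, 0.1023]
eef_rot: [0.984, 0.176, 0.0, 0.0]
wrist_force: [-0.1, 0.4, 3.6]
width: -0.001
grip_force: 2.0
```

Contact is near z 0.1065 and the pad force climbs as the spring should. I need about 7.5 mm more.

Request:
apply_moves(commands=[{"gripper": 1,"linear": [0,0,0.006],"rotation": [0,0,0]},{"gripper": 1,"linear": [0,0,0.012],"rotation": [0,0,0]},{"gripper": 1,"linear": [0,0,0.018],"rotation": [0,0,0]},{"gripper": 1,"linear": [0,0,0.024],"rotation": [0,0,0]},{"gripper": 1,"linear": [0,0,0.028],"rotation": [0,0,0]},{"gripper": 1,"linear": [0,0,0.028],"rotation": [0,0,0]},{"gripper": 1,"linear": [0,0,0.028],"rotation": [0,0,0]}])

```text
t: 15.25
tcp_pos: [0.5359, -0.224, 0.0956]
eef_rot: [0.984, 0.176, 0.0, 0.0]
wrist_force: [-0.8, -0.2, 6.4]
width: 0.004
grip_force: 3.7
```

Run:
```python
from meas import *
F=[];G=[]
for i in range(6):
    f=ctrl.grab_frame("wrist");s=ctrl.read_state();F.append(s["wrist_force"][2]);G.append(s["grip_force"])
print(s["tcp_pos"],np.mean(F),np.std(F),np.mean(G),np.std(G),s["t"])
cv2.imwrite("pics/cap2.png",cv2.resize(f["image"][130:330,150:410],None,fx=3,fy=3))
```

```text
[ 0.53585772 -0.22398496  0.09565873] 7.2014444901229355 0.4170626917674254 3.6580068701368873 0.0009588739870614875 15.55
```

View pics/cap2.png

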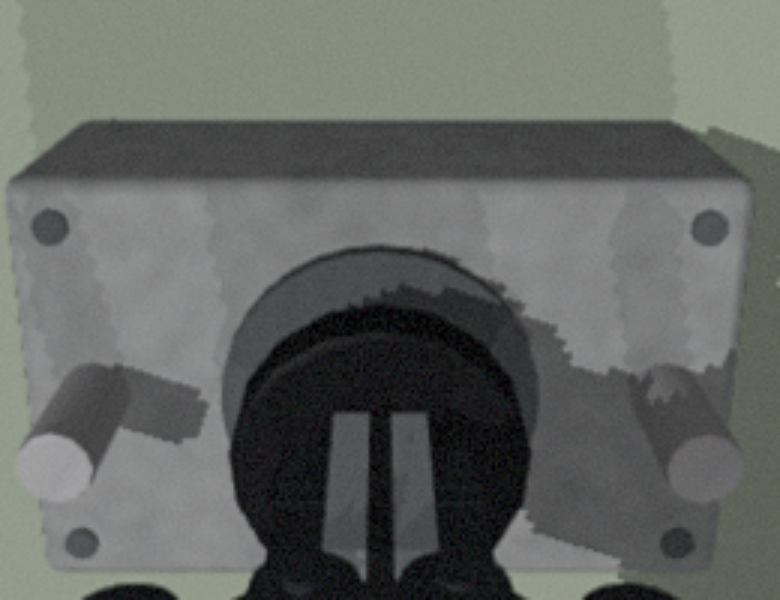

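The cap is centred under the fingertips and almost level with the posts. The pad force (2 × 3.66 N) says 10.6 mm pressed, so I need about 1.2 mm more.

Request:
apply_moves(commands=[{"gripper": 1,"linear": [0,0,0.003],"rotation": [0,0,0]},{"gripper": 1,"linear": [0,0,0.005],"rotation": [0,0,0]},{"gripper": 1,"linear": [0,0,0.005],"rotation": [0,0,0]},{"gripper": 1,"linear": [0,0,0.005],"rotation": [0,0,0]}])

```text
t: 15.95
tcp_pos: [0.5359, -0.224, 0.0945]
eef_rot: [0.984, 0.176, 0.0, 0.0]
wrist_force: [-1.1, 0.1, 8.5]
width: -0.0
grip_force: 4.0
```

Run:
```python
from meas import *
F=[];G=[]
for i in range(8):
    f=ctrl.grab_frame("wrist");s=ctrl.read_state();F.append(s["wrist_force"][2]);G.append(s["grip_force"])
print(s["tcp_pos"],np.mean(F),np.mean(G),np.abs(s["dq"]).max(),s["t"])
p=s["tcp_pos"]-[0,0,.019]
g=f["image"].max(2)
# cap far rim vs level check: outline width of the cap at its widest, cast at z=.076
m=np.zeros(g.shape,bool);m[225:300,222:332]=1
row=[(r,np.nonzero(g[r,222:332]<42)[0]+222) for r in range(270,295,3)]
for r,c in row:
    print(r,c.min(),c.max(),round(1e3*np.linalg.norm(ray(f,(c.max()+.5,r),.076)-ray(f,(c.min()-.5,r),.076)),1))
```

```text
[ 0.53587283 -0.22399213  0.09445549] 7.990123057776322 3.951804124917544 0.0014832994856920835 16.35
270 229 323 41.9
273 228 324 42.9
276 228 325 43.5
279 227 325 44.1
282 227 326 44.7
285 227 325 44.4
288 228 325 44.0
291 228 324 43.7
294 229 323 43.0
```

Force 8.0 N at about 12 mm of travel, so half-way and steady.

```bash
python3 -c "
from bench import ctrl
print(ctrl.close_job())"
```

```text
the job is handed in; nothing more can be done
None
```

The module is seated flat in the nest with its terminal block towards the contact head. I let go of it before pressing the cap, which is held half-way (8 N, about 12 mm), and the job was handed in after about 16 s of robot time.

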